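Hook the vent flap shut and put the pole back

TASK

The vent box's sprung flap is standing open: take the hook pole from its rest, put its hook through the flap's ring eye and lead the flap down with the hook until it is fully shut, slowly, never letting it snap. Then unhook and lay the pole back in its rest as it was, and let go. Touch the vent and its flap only with the pole, and leave the other tea things where they stand.

Things in the scene. Friction and masses are not known exactly. Their poses are not given: they have to be found in the camera images.
- pole: Loose hook pole, 120 g. Origin: centre of its dark wooden handle, 140 (x) x 18 (y) x 24 (z) mm. Its x runs along the pole to the hook: a 10 mm steel rod goes on from the handle to x = +230 mm, where a 7 mm prong stands off square, towards -y, 40 mm long, with an 11 mm ball at its end. Balances 43 mm ahead of its origin. At the start it lies in its rest, sloping 30 degrees, hook end up.
- hook (a point): Middle of the pole's prong: pole frame (230, -20, 0) mm.
- rest: Fixed wooden pole rest, base plate 12 mm thick, 270 (x) x 160 (y) mm. Origin on the table right below the centre of the lying handle; x horizontal, the way the hook end points, y to its left, z up. Two open-topped cradles hold the pole rising 30 degrees towards +x. A shelf board crosses above it, so the handle is gripped square to its slope: tool tilted about 30 degrees, leaning back towards -x.
- cradle_low (a point): Lower U cradle, on the pole's line 60 mm behind the handle's centre: 28 mm wide, 24 mm long, cheeks end 2 mm above the pole's middle line; an end stop stands behind the handle's tail.
- cradle_high (a point): Upper U cradle, on the pole's line 120 mm ahead of the handle's centre, under the steel rod: 20 mm wide, 24 mm long, cheeks end 10 mm above the pole's middle line.
- board (a point): Centre of the underside of the level shelf board over the pole, rest frame (50, -35, 225) mm: x 0 to 100, y -120 to +50 mm, 12 mm thick, two fixed tins on it up to 304 mm above the table, carried by an upright at y -120 to -108, x 20 to 100 mm. Open towards +y: the pole comes out raised 30 mm square to its slope, then sideways to +y.
- seat (a point): Where the handle's centre (the pole's origin) lies when the pole is in its rest: 100 mm above the rest's origin.
- vent_box: Fixed white sheet-metal vent box, 140 (x) x 200 (y) x 184 mm high, on a 170 x 230 x 10 mm foot, open at the top, with an aluminium flap. Origin: centre of its underside; x points horizontally from the front (free edge of the shut flap) to the hinge, y to its left, z up.
- flap_hinge (a point): Middle of the flap's hinge line, at (65, 0, 187) mm in the vent box frame; the line runs along the box's y.
- eye (a point): Centre of the steel ring eye on the flap's free edge: hole 30 mm across, bar 6 mm, hole axis parallel to the hinge, so the hook's prong goes in along the box's y. It lies 158 mm from the hinge line. With flap angle t it is at box x = 65 - 158 cos t, z = 187 + 158 sin t (mm), y = 0; shut, it stands 23 mm in front of the box.
- flap (a joint): Flap angle in rad: 0 shut (level, on the box), 1.57 upright, 1.95 fully open. The flap (160 g, 135 x 196 mm) stays put by friction when upright or beyond; from upright down to shut its weight and a light spring drive it and it snaps shut if not held back (under 1.5 N at the eye, to pull it over or to hold it back).
- kettle: Bystander: aluminium kettle, 156 mm across, 190 mm high, loose; origin under its centre.
- teapot: Bystander: patterned ceramic teapot, 125 mm across without spout and handle, 111 mm high; origin under its centre.
- cup_a: Bystander: glass cup, 66 mm across, 60 mm high; origin under its centre.
- cup_b: Bystander: glass cup, 66 mm across, 60 mm high; origin under its centre.
- dish: Bystander: small ceramic dish, 96 mm across, 10 mm high; origin under its centre.
- strainer: Bystander: stainless tea strainer on the dish, 54 mm across, 22 mm high with a 70 mm handle along its x; origin under its centre.
- slide_box: Bystander: square plastic box with its sliding lid shut, 110 x 110 x 59 mm; origin under its centre.
- tea_tin: Bystander: tea tin, 68 mm across, 100 mm high; origin under its centre.

How it is judged:
On the way, in this order (a step that is already met when the one before it is completed fails the run):
1. the pole is out of its rest (more than 60 mm from its seat) (distance between pole and seat above 0.06 m), for 0.1 s.
2. the hook's prong is in the ring eye, the flap still up (distance between hook and eye below 0.018 m and value of joint flap above 1.3 rad), for 0.1 s.
3. the flap is shut with the hook still in the eye (distance between hook and eye below 0.018 m and value of joint flap below 0.06 rad), for 0.1 s.
At the end, for the whole second after the job is handed in: The flap is shut (within 0.05 rad); the pole lies still in its two cradles, sloping hook end up as before, its handle's centre within 15 mm of its seat, and is released (value of joint flap below 0.05 rad and distance between pole and seat below 0.015 m and angle between the x axis of pole and the x axis of rest, either way round below 0.65 rad and angle between pole's own x axis and vertical between 0.9 and 1.2 rad and linear speed of pole below 0.02 m/s and contact force between the fingers and pole below 0.1 N); the robot touches nothing.
It fails at once if the flap falls or is thrown shut (faster than 2 rad/s) (velocity of joint flap below -2 rad/s).
It fails at once if the robot itself touches the vent box or its flap (contact force between any of the fingers, the arm and vent_box above 1 N).
It fails at once if a bystander is moved more than 25 mm or knocked over (distance of any of kettle, teapot, cup_a, cup_b, dish, strainer, slide_box, tea_tin from where it was at the start of the episode above 0.025 m or angle between any of kettle, teapot, cup_a, cup_b, dish, strainer, slide_box, tea_tin's own z axis and vertical above 0.6 rad).
It also fails if it takes over 67 s, if anything falls off the work surface, if the arm or the gripper's body presses on something with over 40 N, if the wrist force passes 120 N, or if a joint passes its speed limit or range.

ROBOT

A 7-joint arm with a two-finger parallel gripper is mounted at the origin on the work surface. World frame = base frame: x ahead of the robot, y to its left, z up, the work surface at z = 0. Lengths are in m, angles in rad, forces in N, time in s.
With the tool pointing down it reaches from about 0.425 to 0.95 m from the base axis. Payload 4.7 kg.
Tool frame: the origin (TCP) lies midway between the tips of the shut fingers; the grasp point (between the pads) lies ctrl.tcp_to_grasp behind it (ctrl.tcp_to_grasp is the distance from the TCP to the grasp point, in m); z points along the fingers, y is the line along which they close (so a half turn about z gives the same grasp; the last joint's range is limited). The gripper opens to 87 mm and grips with 3 to 60 N. Pads are 19 mm wide; open, the fingers measure 117 mm over their backs; the gripper's body (75 mm by 190 mm) begins 51 mm behind the grasp point.
Start: joints at [-1.139, 0.469, -0.049, 1.532, 0.024, 1.141, -0.082], TCP at [0.3, 0.605, 0.223] pointing down, gripper open.
Joint ranges: [-2.59, 2.59], [-0.33, 1.99], [-1.39, 1.29], [0.1, 2.45], [-1.04, 4.18], [0.21, 1.99], [-2.66, 2.66]. Speed limits (rad/s): [2.57, 2.57, 3.14, 3.14, 3.14, 3.14, 3.14].

INTERFACE

Orientations are given as a 3x3 rotation matrix whose columns are the frame's x, y, z axes.
In Python, from rig import ctrl, viewer gives the robot as it stands.
- The arm moves only by the tool servo_tool, never from a script. Its arguments are lists of equal length, an entry for each row: "xyz": the shift along the tool's x, y, z each as a share of 0.15 m, from -1 to 1, a list of three; "dr": the turn, a rotation vector about the tool's x, y, z each as a share of 45 degrees, from -1 to 1, a list of three; "jaw": the closure, from 0 (fully open) to 1 (shut). A call has 1 to 10 rows; each row is the pose to reach, as a shift and turn from the pose commanded when the call began, along the tool's axes at that moment; what a row does not reach only later rows make up. A row lasts 1/8 s, in which the tool goes at most 62.5 mm and 10.7 degrees, less where a joint would pass 70% of its speed; a pose out of reach is approached as far as the arm can. A call with a number of a shift or a turn outside -1 to 1 is refused whole. A call with a gripper value outside its range is refused whole. The fingers move at their own pace and stop on an object; "grip_force" is the grip in N (left out, the last holds). Time passes only in rows, so rows that repeat a pose let the fingers close. It gives the time, the measured TCP pose, the force, the opening and the grip force at its end, in the units of the state.
- ctrl.read_state(): the state, without advancing time (a new reading comes with each control period).
- viewer.read_camera(name): name is "scene" or "top"; returns the picture (400x640x3 uint8, blue, green, red); there is no depth.
- viewer.camera_model(name): a dict with "fx", "fy", "cx", "cy" (pixels), "rvec" (rotation vector, rad) and "tvec" (3), from world to camera coordinates, as OpenCV has them. Camera axes: x right, y down, z forward; pixel columns grow to the right and rows downward; lengths in m; the calibration is good to about 2 mm. A picture is of the moment at which its call begins. camera_model takes no time and is no camera call.
- ctrl.finish_job(): hands the job in; it is judged then, once.
The state is a dict: "t": time; "joint_pos": joint angles; "dq": joint speeds; "tau": joint torques, N m; "position": TCP position; "tool_rot": TCP orientation; "wrist_force": force on the tool from outside, world axes, zero at the start; "torque": the same for the moment, N m; "finger_gap": opening from 0.0 (shut) to 1.0 (fully open); "grasp_force": force on a finger pad.
Only numpy, scipy, OpenCV 4.12 (cv2) and the standard library are available. Lean on these libraries where they do the work, as an engineer would, in place of code of your own. Each camera call takes 0.05 s, during which the arm holds its last target. There are 200 camera calls.

## Working session

There is one attempt and no reset: what is moved stays moved. The work goes in short steps, Python scripts to look and compute and a tool call to move; the robot and the scene stay as the last step left them, time stands still between calls to the robot, and variables do not carry over. Pictures are saved under pics/ and viewed, at most 10 in all, crops included, and the job is handed in when it is done.

Besides the shell and the picture viewer there is one more tool, called after "Call:" as name(argument=value, ...) on one line, values as JSON. servo_tool: Moves the arm, as the interface text tells. Its arguments: {"type":"object","properties":{"xyz":{"type":"array"},"dr":{"type":"array"},"jaw":{"type":"array"},"grip_force":{"type":"number"}},"required":["xyz","dr","jaw"]}

```bash
ls; mkdir -p pics; python3 - <<'E'
from rig import ctrl, viewer
import cv2
for n in("scene","top"):
    cv2.imwrite(f"pics/{n}0.png",viewer.read_camera(n)); print(viewer.camera_model(n))
s=ctrl.read_state(); print(s, ctrl.tcp_to_grasp)
E
```

```text
pics
{'fx': 471.46592491030253, 'fy': 471.46592491030253, 'cx': 317.03007275519417, 'cy': 207.26287952113773, 'rvec': array([ 0.83121685,  2.58927554, -1.07423647]), 'tvec': array([ 0.5167406 , -0.1392089 ,  1.57187718])}
{'fx': 450.28949120707387, 'fy': 450.28949120707387, 'cx': 319.94964927597545, 'cy': 200.15535561510106, 'rvec': array([ 2.10739786, -2.11360243,  0.1760237 ]), 'tvec': array([-0.00778925,  0.60318012,  1.31345133])}
{'t': 0.1, 'joint_pos': array([-1.13890765,  0.46934467, -0.04859299,  1.53355526,  0.02407086,
        1.14100239, -0.08233755]), 'dq': array([-7.86271490e-04, -3.01842687e-03,  1.31365936e-03, -2.43623679e-03,
       -8.77752317e-05,  8.44800526e-05,  6.05033344e-04]), 'tau': array([ 1.18651133e-04, -5.09171963e+01, -8.15663743e-02, -2.36827594e+01,
       -6.15467574e-02,  3.44629807e-02,  4.85346948e-05]), 'position': array([0.2998867 , 0.60413173, 0.22162336]), 'tool_rot': array([[-8.95691932e-01,  4.44674511e-01, -7.36582520e-04],
       [ 4.44675120e-01,  8.95690573e-01, -1.56047671e-03],
       [-3.41542003e-05, -1.72524632e-03, -9.99998511e-01]]), 'wrist_force': array([ 0.40962333, -0.75312114,  0.33747875]), 'torque': array([-0.00150812, -0.02039483, -0.03563285]), 'grasp_force': 0.0, 'finger_gap': 1.0009198857665287} 0.0187
```

View pics/scene0.png

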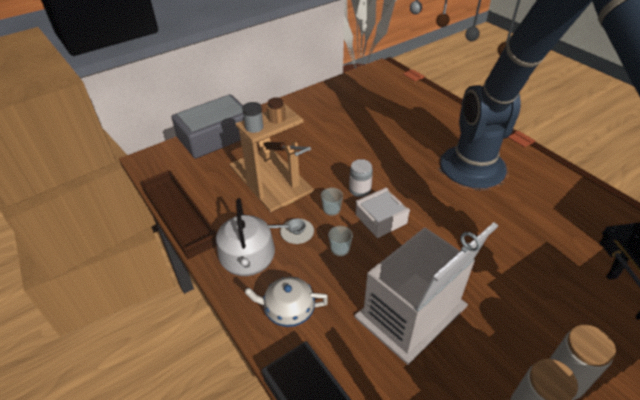

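View pics/top0.png

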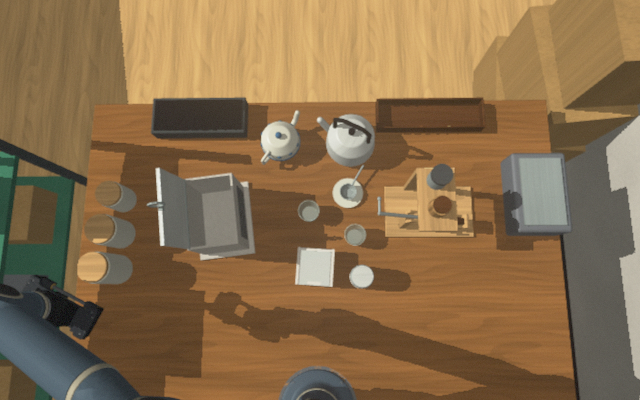

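The scene shows the rest around (270,175) and the vent box around (415,290), with the flap open and the eye at about (470,242). In the top view the hook points to image-left (+y): the rest spans (385–473, 187–237), the vent box (187–250, 175–258), and the eye sits at (155,205). I'll enlarge these.

```bash
python3 - <<'E'
import cv2,numpy as np
t=cv2.imread("pics/top0.png");s=cv2.imread("pics/scene0.png")
f=lambda a,x,y,w,h,k:cv2.resize(a[y:y+h,x:x+w],None,fx=k,fy=k,interpolation=cv2.INTER_CUBIC)
cv2.imwrite("pics/c_top.png",np.hstack([f(t,140,160,114,110,3.5),f(t,370,155,114,110,3.5)]))
cv2.imwrite("pics/c_sc.png",np.hstack([f(s,350,215,150,150,2.6666),f(s,225,95,100,115,3.4783)[:400]] ) if False else np.hstack([cv2.resize(s[215:365,350:500],(400,400),interpolation=2),cv2.resize(s[95:215,220:340],(400,400),interpolation=2)]))
E
```

```text
(no output)
```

View pics/c_top.png

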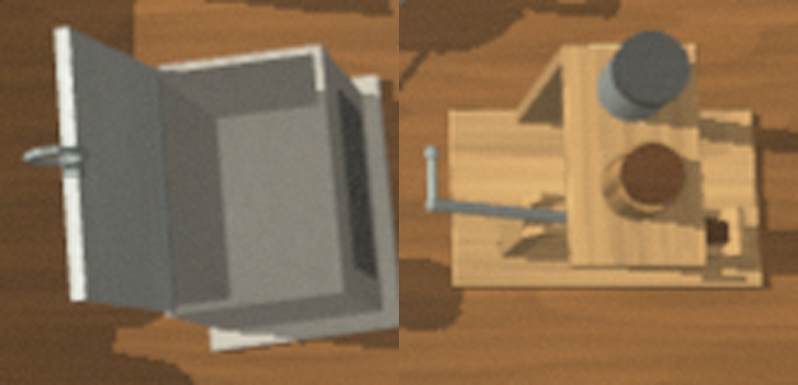

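View pics/c_sc.png

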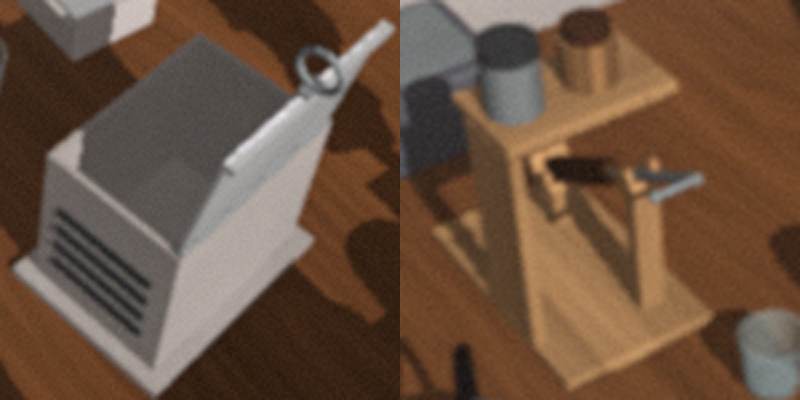

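Top crop: vent rim corners are at (322,47), (345,293), (163,68) and (168,308), with the ring at (45,157). The pole elbow is at (432,207) and the ball at (430,150), pointing to world +x. Scene crop: the ring is at (319,71), the pole elbow at (700,180) and the ball at (655,195). Next I'll fit the poses.

```bash
cat > fit.py <<'E'
import numpy as np,cv2
from scipy.optimize import least_squares
from rig import viewer
CM={n:viewer.camera_model(n) for n in("scene","top")}
def proj(n,P):
    m=CM[n];K=np.array([[m['fx'],0,m['cx']],[0,m['fy'],m['cy']],[0,0,1]])
    return cv2.projectPoints(np.array(P,float).reshape(-1,3),m['rvec'],m['tvec'],K,None)[0][:,0]
def tr(p,P):
    c,s=np.cos(p[2]),np.sin(p[2]);P=np.array(P,float)/1000
    return P@np.array([[c,s,0],[-s,c,0],[0,0,1]])+[p[0],p[1],0]
E
python3 - <<'E'
from fit import *
for n in CM:
    R=cv2.Rodrigues(CM[n]['rvec'])[0]; print(n,-R.T@CM[n]['tvec'])
tl=lambda u,v:(140+u/3.5,160+v/3.5); tR=lambda u,v:(370+(u-399)/3.5,155+v/3.5)
sl=lambda u,v:(350+u/2.6667,215+v/2.6667); sR=lambda u,v:(220+(u-400)/3.3333,95+v/3.3333)
V=[("top",tl(322,47),(-70,-100,184)),("top",tl(345,293),(-70,100,184)),("top",tl(163,68),(70,-100,184)),("top",tl(168,308),(70,100,184)),
("scene",sl(178,253),(70,-100,184)),("scene",sl(50,157),(-70,-100,184)),("scene",sl(200,37),(-70,100,184)),("scene",sl(157,395),(85,-115,0)),("scene",sl(13,265),(-85,-115,8)),("scene",sl(313,238),(85,115,8)),
("top",tl(45,157),"e"),("scene",sl(319,71),"e")]
def eye(t): return (65-158*np.cos(t),0,187+158*np.sin(t))
def rv(p):
    return np.concatenate([(proj(n,tr(p,eye(p[3]) if P=="e" else P))[0]-uv) for n,uv,P in V])
r=least_squares(rv,[.5,.35,1.5,1.9],loss='soft_l1'); print(r.x,"\n",r.fun.reshape(-1,2).round(1))
S=(np.array([230*np.cos(np.pi/6),0,100+115]),np.array([230*np.cos(np.pi/6),-40,215]))
B=[("top",tR(450,111),(135,-80,12)),("top",tR(757,113),(-135,-80,12)),("top",tR(763,287),(-135,80,12)),("top",tR(453,287),(135,80,12)),
("scene",sR(435,230),(-135,-80,12)),("scene",sR(570,382),(135,-80,8)),("scene",sR(710,315),(135,80,12))]
W=[("top",tR(432,207),S[0]),("top",tR(430,150),S[1]),("scene",sR(700,180),S[0]),("scene",sR(655,195),S[1]),
("top",tR(563,46),(100,-120,237)),("top",tR(695,44),(0,-120,237)),("top",tR(570,264),(100,50,237)),("top",tR(705,265),(0,50,237)),("scene",sR(513,150),(100,-120,225)),("scene",sR(678,85),(100,50,234))]
def rr(p):
    return np.concatenate([proj(n,tr(p,np.array(P)+[p[3]*1e3,p[4]*1e3,0]))[0]-uv for n,uv,P in B]+[proj(n,tr(p,P))[0]-uv for n,uv,P in W])
r=least_squares(rr,[.5,-.35,1.5,0,0],loss='soft_l1'); print(r.x,"\n",r.fun.reshape(-1,2).round(1))
E
```

```text
scene [1.10532252 0.69597226 1.02522319]
top [ 0.34356421 -0.04213671  1.40329237]
[0.55063403 0.2923567  1.69242413 1.74007929] 
 [[-0.3 -0.7]
 [-0.7 -0.2]
 [-4.4 -0.5]
 [-1.2  1.9]
 [ 0.5  1.5]
 [-1.2 -2.7]
 [-0.1 -3.2]
 [-1.6  0. ]
 [-0.2 -0.3]
 [-0.1 -1. ]
 [ 1.7 -0.3]
 [ 1.9 -0.1]]
[ 0.53438167 -0.37000566  1.56066456  0.02370055 -0.03899922] 
 [[ 0.  -0.3]
 [-1.4 -0.5]
 [-0.3  0.6]
 [ 0.1  0. ]
 [-1.1 -1.8]
 [-0.4  0. ]
 [ 1.1 -1.7]
 [-0.4 -0.9]
 [-0.1  0.7]
 [-1.3 -1.1]
 [ 0.  -0.3]
 [-0.3 -0.5]
 [-0.1  0.1]
 [-0.2  0.7]
 [ 0.1  0.7]
 [-1.1  2.7]
 [ 0.3 -1.2]]
```

```bash
cat >> fit.py <<'E'
from scipy.spatial.transform import Rotation as Ro
def tri(a,b):  # scene px, top px
    f=lambda X:np.concatenate([proj("scene",X)[0]-a,proj("top",X)[0]-b])
    r=least_squares(f,[.55,.3,.2]); return r.x,r.fun
def Rpole(yaw,phi): # tool rotation for pole along yaw, elevation phi (tool=pole turned pi about x)
    return Ro.from_euler('ZYX',[yaw,-phi,np.pi]).as_matrix()
SEAT=np.array([.5344,-.3700,.100]);YR=1.5607;G=.0187
def plan(wps,cur=None):
    """wps: (tcp, R); prints xyz/dr shares from one to the next, start from state"""
    if cur is None:
        from rig import ctrl
        s=ctrl.read_state();cur=(s['position'],s['tool_rot'])
    p,R=cur
    for q,Q in wps:
        q=np.array(q);print("xyz",(R.T@(q-p)/.15).round(3).tolist(),"dr",(Ro.from_matrix(R.T@Q).as_rotvec()/(np.pi/4)).round(3).tolist(),"->",q.round(3))
        p,R=q,Q
E
python3 - <<'E'
from fit import *
from scipy.spatial.transform import Slerp
from rig import ctrl
print(tri((350+319/2.6667,215+71/2.6667),(140+45/3.5,160+157/3.5)))
s=ctrl.read_state();R0=s['tool_rot'];R1=Rpole(YR,np.pi/6);print(R1.round(3))
sl=Slerp([0,7],Ro.from_matrix([R0,R1]))
P=[(.33,.47,.36),(.38,.35,.47),(.43,.23,.5),(.47,.09,.5),(.5,-.06,.5),(.52,-.20,.5),(.534,-.34,.47)]
d=R1[:,2]
W=[(p,sl(i+1).as_matrix()) for i,p in enumerate(P)]+[(SEAT-d*(.30-G),R1),(SEAT-d*(.16-G),R1)]
plan(W)
E
```

```text
(array([0.54137942, 0.38355781, 0.34388572]), array([ 1.4749488 ,  0.05512504,  1.49922626, -1.18122272]))
[[ 0.009  1.     0.005]
 [ 0.866 -0.01   0.5  ]
 [ 0.5    0.    -0.866]]
xyz [-0.577, -0.713, -0.921] dr [-0.054, 0.085, 0.199] -> [0.33 0.47 0.36]
xyz [-0.681, -0.433, -0.798] dr [-0.054, 0.085, 0.199] -> [0.38 0.35 0.47]
xyz [-0.759, -0.323, -0.332] dr [-0.054, 0.085, 0.199] -> [0.43 0.23 0.5 ]
xyz [-0.883, -0.335, -0.225] dr [-0.054, 0.085, 0.199] -> [0.47 0.09 0.5 ]
xyz [-0.932, -0.273, -0.31] dr [-0.054, 0.085, 0.199] -> [ 0.5  -0.06  0.5 ]
xyz [-0.86, -0.155, -0.353] dr [-0.054, 0.085, 0.199] -> [ 0.52 -0.2   0.5 ]
xyz [-0.929, -0.052, -0.232] dr [-0.054, 0.085, 0.199] -> [ 0.534 -0.34   0.47 ]
xyz [-1.407, 0.005, 0.161] dr [-0.0, -0.0, -0.0] -> [ 0.533 -0.511  0.344]
xyz [-0.0, -0.0, 0.933] dr [0.0, 0.0, 0.0] -> [ 0.534 -0.441  0.222]
```

Call:
servo_tool(xyz=[[-0.58,-0.71,-0.92],[-0.58,-0.71,-0.92],[-0.58,-0.71,-0.92],[-0.58,-0.71,-0.92]], dr=[[-0.05,0.085,0.2],[-0.05,0.085,0.2],[-0.05,0.085,0.2],[-0.05,0.085,0.2]], jaw=[0,0,0,0])

```text
t: 0.6
position: [0.3335, 0.4686, 0.3647]
tool_rot: [[-0.811, 0.584, -0.032], [0.581, 0.811, 0.073], [0.069, 0.041, -0.997]]
wrist_force: [1.0, -0.5, -0.9]
finger_gap: 1.0
grasp_force: 0.0
```

Call:
servo_tool(xyz=[[-0.68,-0.43,-0.8],[-0.68,-0.43,-0.8],[-0.68,-0.43,-0.8]], dr=[[-0.05,0.085,0.2],[-0.05,0.085,0.2],[-0.05,0.085,0.2]], jaw=[0,0,0])

```text
t: 0.98
position: [0.3814, 0.3495, 0.4717]
tool_rot: [[-0.709, 0.703, -0.063], [0.691, 0.709, 0.14], [0.143, 0.056, -0.988]]
wrist_force: [0.5, 1.7, -0.1]
finger_gap: 1.001
grasp_force: 0.0
```

Call:
servo_tool(xyz=[[-0.76,-0.32,-0.33],[-0.76,-0.32,-0.33],[-0.76,-0.32,-0.33]], dr=[[-0.05,0.085,0.2],[-0.05,0.085,0.2],[-0.05,0.085,0.2]], jaw=[0,0,0])

```text
t: 1.35
position: [0.4333, 0.2274, 0.5011]
tool_rot: [[-0.58, 0.811, -0.074], [0.785, 0.581, 0.215], [0.217, 0.067, -0.974]]
wrist_force: [-1.0, 0.8, -0.9]
finger_gap: 1.0
grasp_force: 0.0
```

Call:
servo_tool(xyz=[[-0.88,-0.33,-0.22],[-0.88,-0.33,-0.22],[-0.88,-0.33,-0.22]], dr=[[-0.05,0.085,0.2],[-0.05,0.085,0.2],[-0.05,0.085,0.2]], jaw=[0,0,0])

```text
t: 1.72
position: [0.4717, 0.0896, 0.4996]
tool_rot: [[-0.443, 0.893, -0.078], [0.847, 0.445, 0.289], [0.293, 0.062, -0.954]]
wrist_force: [0.6, 1.3, 0.3]
finger_gap: 1.002
grasp_force: 0.0
```

Call:
servo_tool(xyz=[[-0.93,-0.27,-0.31],[-0.93,-0.27,-0.31],[-0.93,-0.27,-0.31]], dr=[[-0.05,0.085,0.2],[-0.05,0.085,0.2],[-0.05,0.085,0.2]], jaw=[0,0,0])

```text
t: 2.1
position: [0.5014, -0.0593, 0.5001]
tool_rot: [[-0.294, 0.954, -0.068], [0.883, 0.298, 0.362], [0.365, 0.046, -0.93]]
wrist_force: [-0.2, 0.9, -0.1]
finger_gap: 0.996
grasp_force: 0.0
```

Call:
servo_tool(xyz=[[-0.86,-0.16,-0.35],[-0.86,-0.16,-0.35],[-0.86,-0.16,-0.35]], dr=[[-0.05,0.085,0.2],[-0.05,0.085,0.2],[-0.05,0.085,0.2]], jaw=[0,0,0])

```text
t: 2.48
position: [0.5206, -0.1997, 0.4995]
tool_rot: [[-0.135, 0.99, -0.045], [0.892, 0.141, 0.43], [0.432, 0.018, -0.902]]
wrist_force: [0.7, 0.1, -0.6]
finger_gap: 0.995
grasp_force: 0.0
```

Call:
servo_tool(xyz=[[-0.93,-0.05,-0.23],[-0.93,-0.05,-0.23],[-0.93,-0.05,-0.23]], dr=[[-0.05,0.085,0.2],[-0.05,0.085,0.2],[-0.05,0.085,0.2]], jaw=[0,0,0])

```text
t: 2.85
position: [0.5337, -0.3401, 0.4692]
tool_rot: [[0.022, 1.0, -0.01], [0.869, -0.014, 0.495], [0.495, -0.019, -0.869]]
wrist_force: [1.0, 1.1, 0.7]
finger_gap: 1.001
grasp_force: 0.0
```

Call:
servo_tool(xyz=[[-0.7,0,0.08],[-0.7,0,0.08],[-0.7,0,0.08]], dr=[[0,0,0],[0,0,0],[0,0,0]], jaw=[0,0,0])

```text
t: 3.22
position: [0.5319, -0.4235, 0.4055]
tool_rot: [[0.022, 1.0, -0.012], [0.868, -0.013, 0.497], [0.497, -0.021, -0.868]]
wrist_force: [0.2, 0.4, -0.2]
finger_gap: 1.004
grasp_force: 0.0
```

Call:
servo_tool(xyz=[[-0.7,0,0.08],[-0.7,0,0.08],[-0.7,0,0.08]], dr=[[0,0,0],[0,0,0],[0,0,0]], jaw=[0,0,0])

```text
t: 3.6
position: [0.5301, -0.5083, 0.3447]
tool_rot: [[0.02, 1.0, -0.011], [0.868, -0.012, 0.496], [0.496, -0.019, -0.868]]
wrist_force: [-0.1, -0.0, -0.1]
finger_gap: 0.998
grasp_force: 0.0
```

```bash
python3 - <<'E'
from fit import *
from rig import ctrl
print(ctrl.read_state()['joint_pos'].round(2))
R1=Rpole(YR,np.pi/6);d=R1[:,2]
plan([(SEAT-d*(.16-G),R1),(SEAT-d*(.04-G),R1),(SEAT+d*(G+.0),R1)])
E
```

```text
[ 0.69  0.78  0.38  0.86 -0.56  1.97  0.9 ]
xyz [-0.013, 0.034, 0.932] dr [-0.02, 0.005, -0.014] -> [ 0.534 -0.441  0.222]
xyz [0.0, -0.0, 0.8] dr [0.0, 0.0, 0.0] -> [ 0.534 -0.381  0.118]
xyz [0.0, -0.0, 0.267] dr [0.0, 0.0, 0.0] -> [ 0.534 -0.361  0.084]
```

Call:
servo_tool(xyz=[[-0.01,0.035,0.93],[-0.01,0.035,0.93],[-0.01,0.035,0.93],[-0.01,0.035,0.93]], dr=[[-0.02,0.005,-0.014],[-0.02,0.005,-0.014],[-0.02,0.005,-0.014],[-0.02,0.005,-0.014]], jaw=[0,0,0,0])

```text
t: 4.1
position: [0.5357, -0.4402, 0.2285]
tool_rot: [[0.003, 1.0, 0.009], [0.869, -0.007, 0.495], [0.495, 0.006, -0.869]]
wrist_force: [-0.0, 0.9, 0.9]
finger_gap: 0.997
grasp_force: 0.0
```

```bash
python3 - <<'E'
from fit import *
from rig import ctrl
print(ctrl.read_state()['joint_pos'].round(2))
s=viewer.read_camera("scene");t=viewer.read_camera("top")
cv2.imwrite("pics/a1.png",np.hstack([cv2.resize(s[70:230,190:350],(400,400),interpolation=2),cv2.resize(t[130:290,370:530],(400,400),interpolation=2)]))
R1=Rpole(YR,np.pi/6);d=R1[:,2]
plan([(SEAT-d*(.04-G),R1),(SEAT+d*(G+.0),R1)])
E
```

```text
[ 0.6   0.72  0.36  1.23 -0.55  1.66  0.98]
xyz [-0.002, -0.014, 0.85] dr [0.008, 0.013, 0.006] -> [ 0.534 -0.381  0.118]
xyz [0.0, -0.0, 0.267] dr [0.0, 0.0, 0.0] -> [ 0.534 -0.361  0.084]
```

View pics/a1.png

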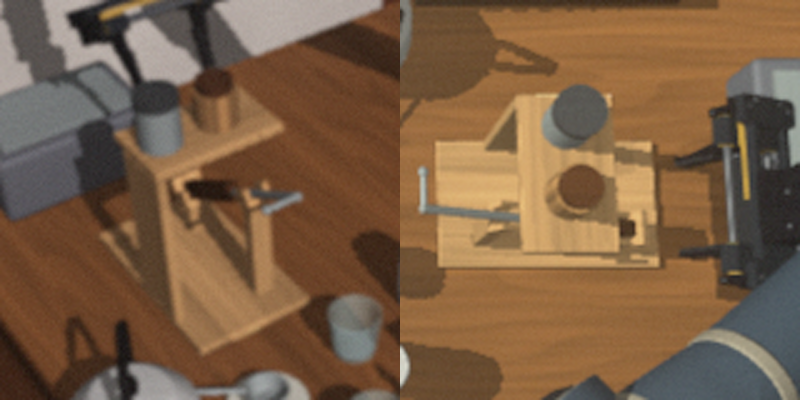

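The gripper hovers square behind the rest. In the crop the fingers straddle row ~205, which perspective brings onto the handle tail at (628,228). I'll descend and grip.

Call:
servo_tool(xyz=[[0,-0.014,0.4],[0,-0.014,0.7],[0,-0.014,0.85],[0,-0.014,0.95]], dr=[[0.008,0.013,0.006],[0.008,0.013,0.006],[0.008,0.013,0.006],[0.008,0.013,0.006]], jaw=[0,0,0,0])

```text
t: 4.7
position: [0.5338, -0.3722, 0.1036]
tool_rot: [[0.011, 1.0, 0.004], [0.865, -0.012, 0.502], [0.502, -0.002, -0.865]]
wrist_force: [0.1, -0.1, -0.4]
finger_gap: 1.001
grasp_force: 0.0
```

Call:
servo_tool(xyz=[[0,0,0.1],[0,0,0.17],[0,0,0.17],[0,0,0.17]], dr=[[0,0,0],[0,0,0],[0,0,0],[0,0,0]], jaw=[0,0,0,0])

```text
t: 5.2
position: [0.5331, -0.3586, 0.0811]
tool_rot: [[0.011, 1.0, 0.003], [0.864, -0.011, 0.503], [0.503, -0.003, -0.864]]
wrist_force: [0.1, 0.1, 0.1]
finger_gap: 1.0
grasp_force: 0.0
```

```bash
python3 - <<'E'
from fit import *
R1=Rpole(YR,np.pi/6);d=R1[:,2]
plan([(SEAT+d*(G+.0),R1)])
E
```

```text
xyz [-0.003, 0.009, -0.022] dr [-0.003, -0.005, -0.003] -> [ 0.534 -0.361  0.084]
```

Call:
servo_tool(xyz=[[0,0,-0.015],[0,0,-0.015],[0,0,-0.015],[0,0,-0.015],[0,0,-0.015],[0,0,-0.015],[0,0,-0.015],[0,0,-0.015]], dr=[[0,0,0],[0,0,0],[0,0,0],[0,0,0],[0,0,0],[0,0,0],[0,0,0],[0,0,0]], jaw=[0.5,0.7,0.85,1,1,1,1,1], grip_force=8)

```text
t: 6.2
position: [0.5332, -0.359, 0.0826]
tool_rot: [[0.011, 1.0, 0.002], [0.864, -0.011, 0.504], [0.504, -0.003, -0.864]]
wrist_force: [1.5, -0.0, -0.4]
finger_gap: 0.207
grasp_force: 8.0
```

Call:
servo_tool(xyz=[[0,0,0],[0,0,0],[0,0,-0.06],[0,0,-0.12],[0,0,-0.18],[0,0,-0.235],[0,0,-0.235]], dr=[[0,0,0],[0,0,0],[0,0,0],[0,0,0],[0,0,0],[0,0,0],[0,0,0]], jaw=[1,1,1,1,1,1,1], grip_force=60)

```text
t: 7.08
position: [0.5327, -0.3781, 0.1138]
tool_rot: [[0.012, 1.0, 0.003], [0.865, -0.012, 0.502], [0.502, -0.003, -0.865]]
wrist_force: [0.4, 0.2, -1.6]
finger_gap: 0.204
grasp_force: 60.0
```

Call:
servo_tool(xyz=[[0,-0.12,0],[0,-0.25,0],[0,-0.4,0],[0,-0.55,0],[0,-0.67,0],[0,-0.75,0],[0,-0.75,0]], dr=[[0,0,0],[0,0,0],[0,0,0],[0,0,0],[0,0,0],[0,0,0],[0,0,0]], jaw=[1,1,1,1,1,1,1])

```text
t: 7.95
position: [0.4195, -0.3758, 0.1136]
tool_rot: [[0.013, 1.0, 0.002], [0.863, -0.012, 0.504], [0.504, -0.004, -0.864]]
wrist_force: [-0.2, 0.3, -1.4]
finger_gap: 0.203
grasp_force: 60.0
```

```bash
python3 - <<'E'
from fit import *
from rig import ctrl
print(ctrl.read_state()['joint_pos'].round(2))
s=viewer.read_camera("scene");t=viewer.read_camera("top")
cv2.imwrite("pics/a2.png",np.hstack([cv2.resize(s[70:230,210:370],(400,400),interpolation=2),cv2.resize(t[130:290,350:510],(400,400),interpolation=2)]))
E
```

```text
[ 0.61  0.64  0.35  1.67 -0.53  1.35  1.17]
```

View pics/a2.png

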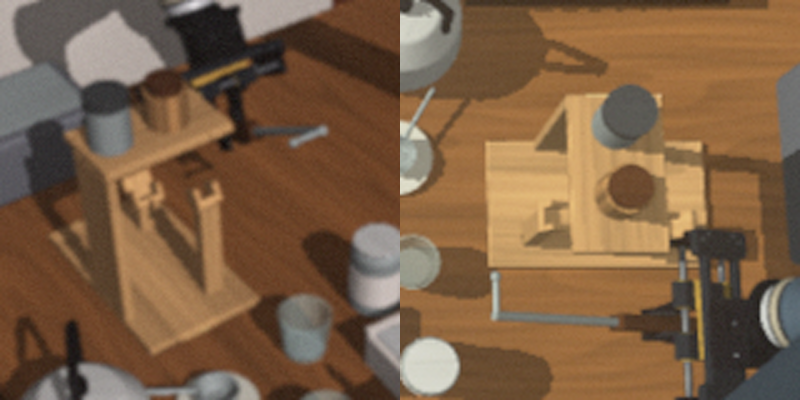

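The pole is held clear of the rest: elbow at crop (495,318) top and (325,128) scene, ball at (494,275) top and (295,143) scene. I'll check the hook in the tool frame and plan the trip to the vent.

```bash
python3 - <<'E'
from fit import *
from scipy.spatial.transform import Slerp
from rig import ctrl
s=ctrl.read_state();p,R=s['position'],s['tool_rot']
for a,b in [((340,121.2),(388,257.2)),((328,127.2),(387.6,240))]:
    X,f=tri(a,b);print("tool frame mm",(1000*R.T@(X-p)).round(1),f.round(1), X.round(3))
print("nominal elbow",(230,0,-18.7))
E_=np.array([.5414,.3836,.3439]);R2=Rpole(1.69,0);h=np.array([.230,.020,-.0187])
T=E_-R2@h; pre=T-R2[:,1]*.075
print("T",T,"pre",pre)
sl=Slerp([0,4],Ro.from_matrix([R,R2]))
d=R[:,2]
P=[(p-d*.145,R),(np.array([.425,-.36,.36]),sl(1).as_matrix()),((.435,-.23,.40),sl(2).as_matrix()),((.445,-.10,.41),sl(3).as_matrix()),((.46,.03,.41),R2),(pre+[0,0,.06],R2),(pre,R2)]
plan(P)
E
```

```text
tool frame mm [229.4  -6.  -19. ] [-0.3 -0.1 -0.2  0.2] [ 0.417 -0.187  0.246]
tool frame mm [228.9  37.4 -17.2] [-0.7 -0.1 -0.4  0.5] [ 0.461 -0.187  0.244]
nominal elbow (230, 0, -18.7)
T [0.54889389 0.15285373 0.3252    ] pre [0.47442611 0.14393461 0.3252    ]
xyz [-0.0, 0.0, -0.967] dr [0.0, 0.0, 0.0] -> [ 0.421 -0.449  0.239]
xyz [0.918, 0.02, -0.401] dr [0.01, -0.168, -0.04] -> [ 0.425 -0.36   0.36 ]
xyz [0.901, 0.087, 0.088] dr [0.01, -0.168, -0.04] -> [ 0.435 -0.23   0.4  ]
xyz [0.849, 0.114, 0.162] dr [0.01, -0.168, -0.04] -> [ 0.445 -0.1    0.41 ]
xyz [0.847, 0.175, 0.114] dr [0.01, -0.168, -0.04] -> [0.46 0.03 0.41]
xyz [0.743, 0.186, 0.165] dr [0.0, 0.0, 0.0] -> [0.474 0.144 0.385]
xyz [0.0, -0.0, 0.4] dr [0.0, 0.0, 0.0] -> [0.474 0.144 0.325]
```

Call:
servo_tool(xyz=[[0,0,-0.2],[0,0,-0.5],[0,0,-0.8],[0,0,-0.97]], dr=[[0,0,0],[0,0,0],[0,0,0],[0,0,0]], jaw=[1,1,1,1])

```text
t: 8.55
position: [0.4211, -0.4504, 0.2411]
tool_rot: [[0.01, 1.0, 0.003], [0.865, -0.01, 0.502], [0.502, -0.002, -0.865]]
wrist_force: [0.3, 0.1, -2.5]
finger_gap: 0.2
grasp_force: 60.0
```

Call:
servo_tool(xyz=[[0.18,0,-0.08],[0.41,0.01,-0.18],[0.64,0.015,-0.28],[0.92,0.02,-0.4]], dr=[[0,-0.03,-0.01],[0.005,-0.08,-0.02],[0.01,-0.13,-0.03],[0.01,-0.168,-0.04]], jaw=[1,1,1,1])

```text
t: 9.05
position: [0.4254, -0.3586, 0.3611]
tool_rot: [[-0.022, 1.0, -0.006], [0.922, 0.023, 0.386], [0.386, 0.003, -0.922]]
wrist_force: [0.8, 0.5, -1.2]
finger_gap: 0.201
grasp_force: 60.0
```

Call:
servo_tool(xyz=[[0.22,0.02,0.02],[0.45,0.04,0.04],[0.67,0.065,0.065],[0.9,0.09,0.09]], dr=[[0,-0.04,-0.01],[0.005,-0.08,-0.02],[0.01,-0.13,-0.03],[0.01,-0.168,-0.04]], jaw=[1,1,1,1])

```text
t: 9.55
position: [0.4358, -0.2282, 0.4008]
tool_rot: [[-0.055, 0.998, -0.008], [0.964, 0.055, 0.261], [0.261, 0.006, -0.965]]
wrist_force: [-0.2, -0.9, -1.2]
finger_gap: 0.197
grasp_force: 60.0
```

Call:
servo_tool(xyz=[[0.21,0.03,0.04],[0.43,0.06,0.08],[0.64,0.085,0.12],[0.85,0.115,0.16]], dr=[[0,-0.04,-0.01],[0.005,-0.08,-0.02],[0.01,-0.13,-0.03],[0.01,-0.168,-0.04]], jaw=[1,1,1,1])

```text
t: 10.05
position: [0.4457, -0.0979, 0.4109]
tool_rot: [[-0.087, 0.996, -0.007], [0.987, 0.088, 0.131], [0.131, 0.005, -0.991]]
wrist_force: [1.5, -0.4, -1.9]
finger_gap: 0.202
grasp_force: 60.0
```

Call:
servo_tool(xyz=[[0.21,0.04,0.03],[0.43,0.09,0.06],[0.64,0.13,0.085],[0.85,0.175,0.115],[0.85,0.175,0.115]], dr=[[0,-0.04,-0.01],[0.005,-0.08,-0.02],[0.01,-0.13,-0.03],[0.01,-0.168,-0.04],[0.01,-0.168,-0.04]], jaw=[1,1,1,1,1])

```text
t: 10.68
position: [0.4604, 0.0348, 0.4103]
tool_rot: [[-0.125, 0.992, -0.002], [0.992, 0.125, 0.001], [0.002, -0.002, -1.0]]
wrist_force: [-0.7, -0.3, -1.2]
finger_gap: 0.204
grasp_force: 60.0
```

```bash
python3 - <<'E'
from fit import *
from rig import ctrl
s=viewer.read_camera("scene");t=viewer.read_camera("top")
cv2.imwrite("pics/a3.png",np.hstack([cv2.resize(s[180:300,380:500],(400,400),interpolation=2),cv2.resize(t[150:270,130:250],(400,400),interpolation=2)]))
E_=np.array([.5414,.3836,.3439]);R2=Rpole(1.69,0);h=np.array([.230,.020,-.0187])
T=E_-R2@h; pre=T-R2[:,1]*.075
plan([(pre+[0,0,.06],R2),(pre,R2)])
E
```

```text
xyz [0.739, 0.181, 0.167] dr [-0.003, -0.0, -0.001] -> [0.474 0.144 0.385]
xyz [0.0, -0.0, 0.4] dr [0.0, 0.0, 0.0] -> [0.474 0.144 0.325]
```

View pics/a3.png

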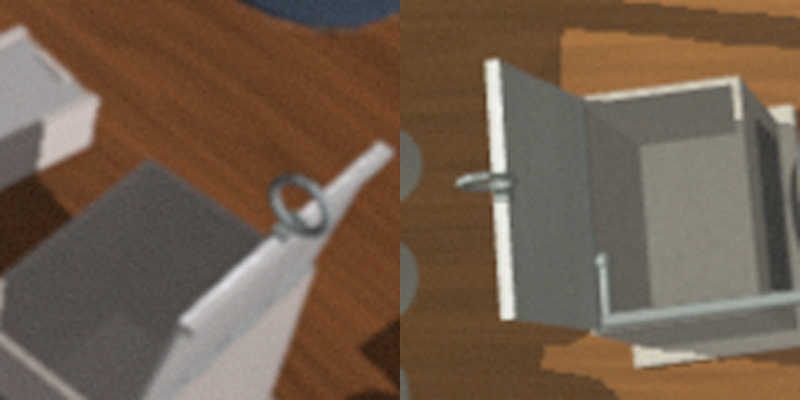

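The ring is at scene crop (298,206), and in the top crop it runs from 457 to ~508 at row 182. The hook elbow is at (601,323), level and in front of the flap.

```bash
python3 - <<'E'
from fit import *
a=(380+298/3.333,180+206/3.333)
for u in (478,482,486):
    X,f=tri(a,(130+(u-400)/3.333,150+182/3.333));print(u,X.round(4),f.round(1))
# constrain using vent fit (hinge) : eye from pose x for range t
for t in (1.7,1.8,1.9,1.95):
    P=tr([.5506,.2924,1.692],(65-158*np.cos(t),0,187+158*np.sin(t)));print(t,P.round(4),proj("scene",P).round(1),proj("top",P).round(1))
print(a)
E
```

```text
478 [0.5417 0.3831 0.3431] [ 1.3  0.   1.3 -1. ]
482 [0.5411 0.3818 0.3416] [ 0.8  0.   0.8 -0.7]
486 [0.5405 0.3806 0.34  ] [ 0.4  0.   0.4 -0.3]
1.7 [0.5403 0.3771 0.3437] [[468.9 239.4]] [[157.  204.1]]
1.8 [0.5384 0.3926 0.3409] [[475.5 245. ]] [[151.1 205.1]]
1.9 [0.5366 0.4076 0.3365] [[481.9 251. ]] [[145.6 206.2]]
1.95 [0.5357 0.415  0.3338] [[484.9 254.2]] [[143.  206.8]]
(469.40894089408937, 241.8061806180618)
```

```bash
python3 - <<'E'
from fit import *
E_=np.array([.5408,.381,.3420]);R2=Rpole(1.69,0);h=np.array([.230,.020,-.0187])
T=E_-R2@h; pre=T-R2[:,1]*.075
plan([(pre+[0,0,.04],R2),(pre,R2),(T,R2)])
E
```

```text
xyz [0.722, 0.175, 0.313] dr [-0.003, -0.0, -0.001] -> [0.474 0.141 0.363]
xyz [0.0, -0.0, 0.267] dr [0.0, 0.0, 0.0] -> [0.474 0.141 0.323]
xyz [-0.0, 0.5, 0.0] dr [0.0, 0.0, 0.0] -> [0.548 0.15  0.323]
```

Call:
servo_tool(xyz=[[0.18,0.04,0.08],[0.36,0.09,0.16],[0.54,0.13,0.23],[0.72,0.175,0.31],[0.72,0.175,0.31]], dr=[[0,0,0],[0,0,0],[0,0,0],[0,0,0],[0,0,0]], jaw=[1,1,1,1,1])

```text
t: 11.4
position: [0.4736, 0.1415, 0.3627]
tool_rot: [[-0.119, 0.993, -0.004], [0.993, 0.119, -0.0], [0.0, -0.004, -1.0]]
wrist_force: [0.2, -1.1, -1.1]
finger_gap: 0.2
grasp_force: 60.0
```

Call:
servo_tool(xyz=[[0,0,0.1],[0,0,0.2],[0,0,0.27],[0,0.06,0.27],[0,0.06,0.27]], dr=[[0,0,0],[0,0,0],[0,0,0],[0,0,0],[0,0,0]], jaw=[1,1,1,1,1])

```text
t: 12.02
position: [0.4839, 0.1418, 0.3236]
tool_rot: [[-0.116, 0.993, -0.001], [0.993, 0.116, 0.001], [0.001, -0.001, -1.0]]
wrist_force: [0.5, 1.4, -1.2]
finger_gap: 0.201
grasp_force: 60.0
```

```bash
python3 - <<'E'
from fit import *
s=viewer.read_camera("scene");t=viewer.read_camera("top")
cv2.imwrite("pics/a4.png",np.hstack([cv2.resize(s[200:280,430:510],(400,400),interpolation=2),cv2.resize(t[170:250,130:210],(400,400),interpolation=2)]))
E_=np.array([.5408,.381,.3420]);R2=Rpole(1.69,0);h=np.array([.230,.020,-.0187])
plan([(E_-R2@h,R2)])
E
```

```text
xyz [0.004, 0.436, 0.003] dr [-0.001, -0.001, -0.003] -> [0.548 0.15  0.323]
```

View pics/a4.png

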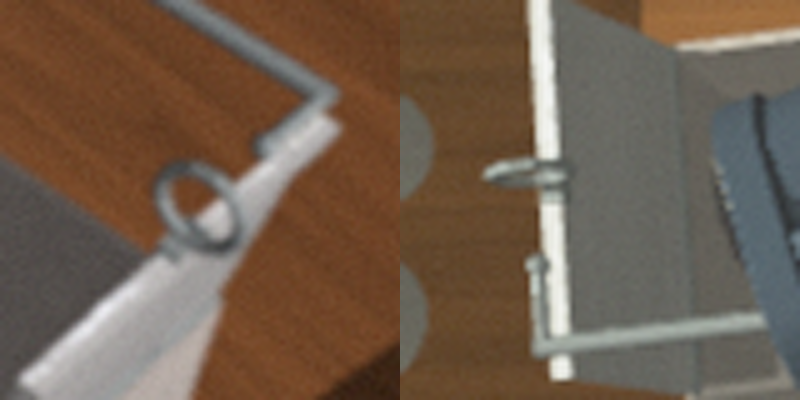

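Scene crop: ring (199,207), elbow (335,92), ball (265,145). Top crop: ring centre ~(522,173), elbow (542,345), ball (537,262). I'll compare them by triangulation.

```bash
python3 - <<'E'
from fit import *
from rig import ctrl
s=ctrl.read_state();R=s['tool_rot']
S=lambda u,v:(430+u/5,200+v/5);T=lambda u,v:(130+(u-400)/5,170+v/5)
D={k:tri(S(*a),T(*b)) for k,a,b in [("ring",(199,207),(522,173)),("elbow",(335,92),(542,345)),("ball",(265,145),(537,262))]}
for k in D: print(k,D[k][0].round(4),D[k][1].round(1))
for k in("elbow","ball"): print(k,"to ring, tool mm",(1e3*R.T@(D["ring"][0]-D[k][0])).round(1))
print("ball tool",(1e3*R.T@(D["ball"][0]-s["position"])).round(1))
E
```

```text
ring [0.5408 0.382  0.3427] [ 0.8  0.   0.8 -0.6]
elbow [0.4544 0.3705 0.3425] [-0.9 -0.  -0.9  0.7]
ball [0.4961 0.3739 0.3415] [ 0.  0.  0. -0.]
elbow to ring, tool mm [ 1.3 87.1 -0.3]
ball to ring, tool mm [ 2.8 45.3 -1.3]
ball tool [228.9  39.8 -17.6]
```

Call:
servo_tool(xyz=[[0.014,0.07,-0.004],[0.014,0.15,-0.004],[0.014,0.23,-0.004],[0.014,0.31,-0.004],[0.014,0.38,-0.004],[0.014,0.44,-0.004],[0.014,0.44,-0.004],[0.014,0.44,-0.004]], dr=[[0,0,0],[0,0,0],[0,0,0],[0,0,0],[0,0,0],[0,0,0],[0,0,0],[0,0,0]], jaw=[1,1,1,1,1,1,1,1])

```text
t: 13.12
position: [0.5479, 0.1517, 0.3238]
tool_rot: [[-0.117, 0.993, -0.002], [0.993, 0.117, 0.0], [0.0, -0.002, -1.0]]
wrist_force: [0.5, -0.5, -1.4]
finger_gap: 0.2
grasp_force: 60.0
```

```bash
python3 - <<'E'
from fit import *
from rig import ctrl
s=viewer.read_camera("scene");t=viewer.read_camera("top")
cv2.imwrite("pics/a5.png",np.hstack([cv2.resize(s[200:280,430:510],(400,400),interpolation=2),cv2.resize(t[170:250,130:210],(400,400),interpolation=2)]))
print(ctrl.read_state()['joint_pos'].round(2))
# arc: hook relative to hinge; start t0=1.73, keep hook at eye centre, tool xyz shares from call start (tool x=box x, z down)
t0=1.73
for t in np.arange(1.73,-.01,-.1):
    print(round(t,2),round(-158*(np.cos(t)-np.cos(t0)),1),round(-158*(np.sin(t)-np.sin(t0)),1))
E
```

```text
[-0.25  0.23 -0.11  1.65  0.03  1.27 -0.25]
1.73 -0.0 -0.0
1.63 -15.7 -1.7
1.53 -31.5 -1.9
1.43 -47.2 -0.4
1.33 -62.7 2.6
1.23 -77.9 7.1
1.13 -92.5 13.1
1.03 -106.4 20.5
0.93 -119.5 29.3
0.83 -131.7 39.4
0.73 -142.8 50.6
0.63 -152.7 62.9
0.53 -161.4 76.1
0.43 -168.7 90.1
0.33 -174.5 104.8
0.23 -178.9 120.0
0.13 -181.7 135.5
0.03 -183.0 151.3
```

View pics/a5.png

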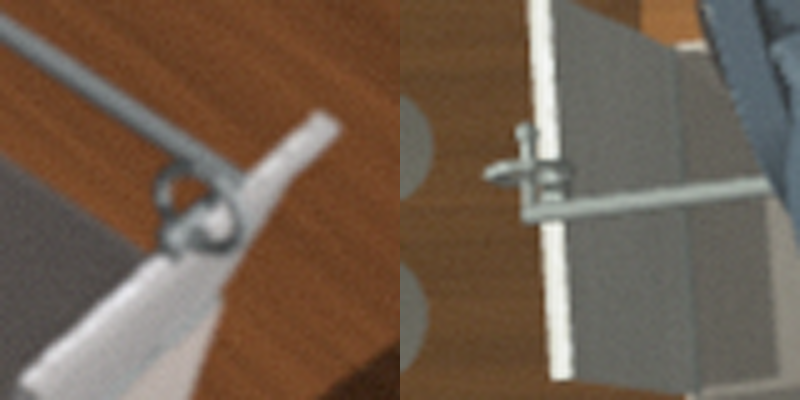

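The prong is through the ring: in the top crop the ball (525,130) lies beyond the ring (row 173) and the elbow (527,213) is on the near side. I'll compute the arc, with the hook held ~9 mm radially outward to take up the play.

```bash
python3 - <<'E'
import numpy as np
t0=1.73
def pos(t,r): return np.array([-r*np.cos(t),-r*np.sin(t)])
p=pos(t0,158)
ts=[1.73]+list(np.arange(1.70,1.69,-.03))
seq=[1.73,1.73,1.70,1.67,1.64,1.61,1.58,1.55,1.52,1.49]
t=1.49
calls=[seq]
while t>0:
    c=[]
    for i in range(10):
        t-=.033 if t>1.0 else .04
        c.append(t)
    calls.append(c)
for c in calls:
    q=[pos(t,162.5 if (k==0 and c is seq) else 167) for k,t in enumerate(c)]
    print([round(t,2) for t in (c[0],c[-1])],[[round(float(a),3),0,round(float(b),3)] for a,b in [(x-p)/150 for x in q]]); p=q[-1]
E
```

```text
[1.73, 1.49] [[0.005, 0, -0.03], [0.01, 0, -0.059], [-0.024, 0, -0.064], [-0.057, 0, -0.068], [-0.09, 0, -0.071], [-0.123, 0, -0.072], [-0.157, 0, -0.073], [-0.19, 0, -0.073], [-0.224, 0, -0.072], [-0.257, 0, -0.07]]
[1.46, 1.16] [[-0.037, 0, 0.004], [-0.073, 0, 0.008], [-0.109, 0, 0.014], [-0.145, 0, 0.021], [-0.181, 0, 0.03], [-0.217, 0, 0.039], [-0.252, 0, 0.05], [-0.286, 0, 0.062], [-0.321, 0, 0.075], [-0.355, 0, 0.089]]
[1.13, 0.8] [[-0.033, 0, 0.015], [-0.066, 0, 0.032], [-0.099, 0, 0.049], [-0.13, 0, 0.067], [-0.162, 0, 0.087], [-0.198, 0, 0.112], [-0.234, 0, 0.138], [-0.269, 0, 0.166], [-0.303, 0, 0.195], [-0.335, 0, 0.226]]
[0.76, 0.4] [[-0.031, 0, 0.032], [-0.061, 0, 0.065], [-0.09, 0, 0.099], [-0.117, 0, 0.134], [-0.142, 0, 0.171], [-0.167, 0, 0.208], [-0.189, 0, 0.246], [-0.21, 0, 0.286], [-0.23, 0, 0.326], [-0.248, 0, 0.366]]
[0.36, -0.0] [[-0.016, 0, 0.041], [-0.031, 0, 0.083], [-0.044, 0, 0.126], [-0.055, 0, 0.169], [-0.065, 0, 0.213], [-0.072, 0, 0.257], [-0.078, 0, 0.301], [-0.083, 0, 0.345], [-0.085, 0, 0.389], [-0.086, 0, 0.434]]
```

Call:
servo_tool(xyz=[[0.005,0,-0.03],[0.01,0,-0.06],[-0.024,0,-0.064],[-0.057,0,-0.068],[-0.09,0,-0.071],[-0.123,0,-0.072],[-0.157,0,-0.073],[-0.19,0,-0.073],[-0.224,0,-0.072],[-0.257,0,-0.07]], dr=[[0,0,0],[0,0,0],[0,0,0],[0,0,0],[0,0,0],[0,0,0],[0,0,0],[0,0,0],[0,0,0],[0,0,0]], jaw=[1,1,1,1,1,1,1,1,1,1])

```text
t: 14.48
position: [0.5527, 0.113, 0.3343]
tool_rot: [[-0.117, 0.993, -0.002], [0.993, 0.117, 0.0], [0.0, -0.002, -1.0]]
wrist_force: [-0.4, 0.2, -1.8]
finger_gap: 0.198
grasp_force: 60.0
```

```bash
python3 - <<'E'
from fit import *
from rig import ctrl
st=ctrl.read_state();print(st['wrist_force'],st['torque'])
s=viewer.read_camera("scene");t=viewer.read_camera("top")
cv2.imwrite("pics/a6.png",np.hstack([cv2.resize(s[180:280,410:510],(400,400),interpolation=2),cv2.resize(t[160:260,130:230],(400,400),interpolation=2)]))
E
```

```text
[-0.39760626  0.2254754  -1.75455323] [-0.10639064  0.03461549 -0.03819152]
```

View pics/a6.png

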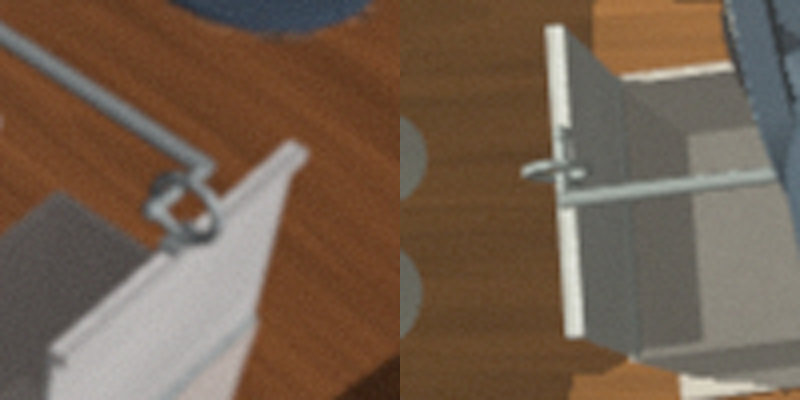

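The hook is in the ring (scene crop ~(185,205)), the flap has come over to nearly upright, and forces are small. Continuing along the arc.

Call:
servo_tool(xyz=[[-0.037,0,0.004],[-0.073,0,0.008],[-0.109,0,0.014],[-0.145,0,0.021],[-0.181,0,0.03],[-0.217,0,0.039],[-0.252,0,0.05],[-0.286,0,0.062],[-0.321,0,0.075],[-0.355,0,0.089]], dr=[[0,0,0],[0,0,0],[0,0,0],[0,0,0],[0,0,0],[0,0,0],[0,0,0],[0,0,0],[0,0,0],[0,0,0]], jaw=[1,1,1,1,1,1,1,1,1,1])

```text
t: 15.82
position: [0.559, 0.0601, 0.3208]
tool_rot: [[-0.117, 0.993, -0.002], [0.993, 0.117, 0.0], [0.0, -0.002, -1.0]]
wrist_force: [0.1, 0.3, -1.7]
finger_gap: 0.203
grasp_force: 60.0
```

Call:
servo_tool(xyz=[[-0.033,0,0.015],[-0.066,0,0.032],[-0.099,0,0.049],[-0.13,0,0.067],[-0.162,0,0.087],[-0.198,0,0.112],[-0.234,0,0.138],[-0.269,0,0.166],[-0.303,0,0.195],[-0.335,0,0.226]], dr=[[0,0,0],[0,0,0],[0,0,0],[0,0,0],[0,0,0],[0,0,0],[0,0,0],[0,0,0],[0,0,0],[0,0,0]], jaw=[1,1,1,1,1,1,1,1,1,1])

```text
t: 17.08
position: [0.5648, 0.0102, 0.2866]
tool_rot: [[-0.117, 0.993, -0.002], [0.993, 0.117, 0.0], [0.0, -0.002, -1.0]]
wrist_force: [-0.4, 0.3, -2.5]
finger_gap: 0.2
grasp_force: 60.0
```

```bash
python3 - <<'E'
from fit import *
from rig import ctrl
st=ctrl.read_state();print(st['wrist_force'],st['torque'])
p,R=st['position'],st['tool_rot'];print("hook",p+R@np.array([.230,.020,-.0187]))
s=viewer.read_camera("scene");t=viewer.read_camera("top")
cv2.imwrite("pics/b7s.png",s);cv2.imwrite("pics/b7t.png",t)
s0=cv2.imread("pics/scene0.png")
# flap corners (hinge distance 135) for various t: white free-edge brightness along the edge
V=[.5506,.2924,1.692]
g=cv2.cvtColor(s,cv2.COLOR_BGR2GRAY);gt=cv2.cvtColor(t,cv2.COLOR_BGR2GRAY)
for a in np.arange(.4,1.4,.05):
    P=[tr(V,(65-132*np.cos(a)+4*np.sin(a),y,187+132*np.sin(a)+4*np.cos(a))) for y in np.linspace(-85,85,30)]
    f=lambda n,G:np.mean([G[int(round(v)),int(round(u))] for u,v in proj(n,P)])
    print(round(a,2),f("scene",g).round(),f("top",gt).round())
E
```

```text
[-0.43634969  0.26938784 -2.50652095] [-0.2093515  -0.03283383 -0.01261871]
hook [0.55772672 0.24100285 0.30539207]
0.4 69.0 129.0
0.45 69.0 131.0
0.5 70.0 130.0
0.55 70.0 129.0
0.6 75.0 137.0
0.65 87.0 129.0
0.7 116.0 126.0
0.75 167.0 161.0
0.8 201.0 229.0
0.85 206.0 231.0
0.9 201.0 230.0
0.95 194.0 227.0
1.0 191.0 226.0
1.05 188.0 224.0
1.1 186.0 219.0
1.15 179.0 216.0
1.2 173.0 214.0
1.25 172.0 180.0
1.3 167.0 95.0
1.35 162.0 83.0
```

A numeric check puts the flap edge at ~0.77 rad and the hook at 0.80, so the hook is carrying the flap. Continuing.

Call:
servo_tool(xyz=[[-0.031,0,0.032],[-0.061,0,0.065],[-0.09,0,0.099],[-0.117,0,0.134],[-0.142,0,0.171],[-0.167,0,0.208],[-0.189,0,0.246],[-0.21,0,0.286],[-0.23,0,0.326],[-0.248,0,0.366]], dr=[[0,0,0],[0,0,0],[0,0,0],[0,0,0],[0,0,0],[0,0,0],[0,0,0],[0,0,0],[0,0,0],[0,0,0]], jaw=[1,1,1,1,1,1,1,1,1,1])

```text
t: 18.42
position: [0.5691, -0.0264, 0.2317]
tool_rot: [[-0.117, 0.993, -0.001], [0.993, 0.117, 0.0], [0.001, -0.001, -1.0]]
wrist_force: [-0.2, -0.2, -2.4]
finger_gap: 0.201
grasp_force: 60.0
```

Call:
servo_tool(xyz=[[-0.016,0,0.041],[-0.031,0,0.083],[-0.044,0,0.126],[-0.055,0,0.169],[-0.065,0,0.213],[-0.072,0,0.257],[-0.078,0,0.301],[-0.08,0,0.345],[-0.08,0,0.389],[-0.08,0,0.42]], dr=[[0,0,0],[0,0,0],[0,0,0],[0,0,0],[0,0,0],[0,0,0],[0,0,0],[0,0,0],[0,0,0],[0,0,0]], jaw=[1,1,1,1,1,1,1,1,1,1])

```text
t: 19.68
position: [0.5702, -0.0388, 0.1687]
tool_rot: [[-0.117, 0.993, -0.002], [0.993, 0.117, -0.001], [-0.0, -0.002, -1.0]]
wrist_force: [0.0, -0.1, -1.8]
finger_gap: 0.197
grasp_force: 60.0
```

```bash
cat > chk.py <<'E'
from fit import *
from rig import ctrl
st=ctrl.read_state();print(st['t'],st['wrist_force'],st['torque'],st['joint_pos'].round(2))
p,R=st['position'],st['tool_rot'];print("hook",p+R@np.array([.230,.020,-.0187]))
V=[.5506,.2924,1.692];print("eye shut",tr(V,(-93,0,187)))
s=viewer.read_camera("scene");t=viewer.read_camera("top")
g=cv2.cvtColor(s,cv2.COLOR_BGR2GRAY);gt=cv2.cvtColor(t,cv2.COLOR_BGR2GRAY)
for a in np.arange(-.25,.4,.05):
    P=[tr(V,(65-132*np.cos(a)+4*np.sin(a),y,187+132*np.sin(a)+4*np.cos(a))) for y in np.linspace(-85,85,30)]
    f=lambda n,G:np.mean([G[int(round(v)),int(round(u))] for u,v in proj(n,P)])
    print(round(a,2),f("scene",g).round(),f("top",gt).round())
E
python3 chk.py
```

```text
19.675 [ 0.00988516 -0.10745861 -1.83521096] [-0.14418497  0.04156124  0.01962466] [-0.    0.36 -0.01  1.84  0.    0.95  0.11]
hook [0.56322707 0.19193308 0.18729233]
eye shut [0.56184436 0.20008226 0.187     ]
-0.25 164.0 120.0
-0.2 164.0 121.0
-0.15 166.0 127.0
-0.1 169.0 141.0
-0.05 166.0 161.0
-0.0 159.0 183.0
0.05 132.0 205.0
0.1 94.0 210.0
0.15 73.0 211.0
0.2 68.0 211.0
0.25 69.0 211.0
0.3 70.0 211.0
0.35 71.0 211.0
```

Call:
servo_tool(xyz=[[0.025,0,0.02],[0.05,0,0.04],[0.05,0,0.06],[0.05,0,0.08],[0.05,0,0.085],[0.05,0,0.085]], dr=[[0,0,0],[0,0,0],[0,0,0],[0,0,0],[0,0,0],[0,0,0]], jaw=[1,1,1,1,1,1])

```text
t: 20.52
position: [0.5695, -0.0309, 0.1563]
tool_rot: [[-0.117, 0.993, -0.002], [0.993, 0.117, 0.0], [0.0, -0.002, -1.0]]
wrist_force: [-0.6, 0.7, -1.4]
finger_gap: 0.201
grasp_force: 60.0
```

```bash
python3 chk.py
```

```text
20.525 [-0.57619597  0.66841805 -1.41664001] [-0.03006856  0.03022402  0.02667681] [-0.01  0.37 -0.01  1.86  0.    0.92  0.09]
hook [0.56246209 0.19985132 0.17509963]
eye shut [0.56184436 0.20008226 0.187     ]
-0.25 163.0 121.0
-0.2 163.0 121.0
-0.15 166.0 127.0
-0.1 168.0 142.0
-0.05 166.0 161.0
-0.0 158.0 184.0
0.05 132.0 206.0
0.1 93.0 210.0
0.15 72.0 211.0
0.2 67.0 211.0
0.25 68.0 211.0
0.3 71.0 211.0
0.35 72.0 211.0
```

The flap didn't move under a light press, so it is shut. Now I'll centre the hook in the ring and withdraw it.

Call:
servo_tool(xyz=[[0,0,-0.04],[0,0,-0.075],[0,0,-0.075],[0,-0.06,-0.075],[0,-0.14,-0.075]], dr=[[0,0,0],[0,0,0],[0,0,0],[0,0,0],[0,0,0]], jaw=[1,1,1,1,1])

```text
t: 21.25
position: [0.5476, -0.0334, 0.1673]
tool_rot: [[-0.117, 0.993, -0.002], [0.993, 0.117, 0.0], [0.0, -0.002, -1.0]]
wrist_force: [-0.7, 0.8, -0.3]
finger_gap: 0.198
grasp_force: 60.0
```

Call:
servo_tool(xyz=[[0,-0.06,0],[0,-0.12,0],[0,-0.2,0],[0,-0.3,0],[0,-0.4,0],[0,-0.4,0]], dr=[[0,0,0],[0,0,0],[0,0,0],[0,0,0],[0,0,0],[0,0,0]], jaw=[1,1,1,1,1,1])

```text
t: 22.0
position: [0.4877, -0.0406, 0.1678]
tool_rot: [[-0.117, 0.993, -0.002], [0.993, 0.117, 0.0], [0.0, -0.002, -1.0]]
wrist_force: [-0.4, -0.5, -1.7]
finger_gap: 0.202
grasp_force: 60.0
```

```bash
python3 chk.py
```

```text
22.0 [-0.38893769 -0.46721601 -1.72416257] [-0.09991382  0.00545887  0.02007531] [ 0.01  0.23 -0.01  2.02  0.    0.89  0.11]
hook [0.48076377 0.19015326 0.18651341]
eye shut [0.56184436 0.20008226 0.187     ]
-0.25 162.0 120.0
-0.2 162.0 121.0
-0.15 164.0 127.0
-0.1 167.0 141.0
-0.05 164.0 161.0
-0.0 157.0 183.0
0.05 131.0 205.0
0.1 94.0 209.0
0.15 71.0 210.0
0.2 67.0 211.0
0.25 66.0 211.0
0.3 69.0 211.0
0.35 70.0 211.0
```

```bash
python3 - <<'E'
from fit import *
from scipy.spatial.transform import Slerp
from rig import ctrl
s=ctrl.read_state();R=s['tool_rot']
A=np.array([[.013,1,.002],[.863,-.012,.504],[.504,-.004,-.864]]);A=Ro.from_matrix(A).as_matrix()
sl=Slerp([0,4],Ro.from_matrix([R,A]))
P=[((.455,-.09,.30),R),((.435,-.18,.40),sl(1).as_matrix()),((.43,-.29,.40),sl(2).as_matrix()),((.425,-.39,.36),sl(3).as_matrix()),((.4205,-.449,.239),A),((.4195,-.3758,.1136),A)]
plan(P)
E
```

```text
xyz [-0.302, -0.266, -0.88] dr [0.0, 0.0, 0.0] -> [ 0.455 -0.09   0.3  ]
xyz [-0.58, -0.203, -0.667] dr [-0.01, 0.168, 0.041] -> [ 0.435 -0.18   0.4  ]
xyz [-0.721, -0.095, -0.096] dr [-0.01, 0.168, 0.041] -> [ 0.43 -0.29  0.4 ]
xyz [-0.711, -0.07, 0.083] dr [-0.01, 0.168, 0.041] -> [ 0.425 -0.39   0.36 ]
xyz [-0.674, -0.04, 0.592] dr [-0.01, 0.168, 0.041] -> [ 0.42  -0.449  0.239]
xyz [-0.0, -0.009, 0.968] dr [0.0, 0.0, 0.0] -> [ 0.42  -0.376  0.114]
```

Call:
servo_tool(xyz=[[-0.06,-0.06,-0.2],[-0.15,-0.13,-0.43],[-0.23,-0.2,-0.66],[-0.3,-0.266,-0.88]], dr=[[0,0,0],[0,0,0],[0,0,0],[0,0,0]], jaw=[1,1,1,1])

```text
t: 22.6
position: [0.4552, -0.0901, 0.3011]
tool_rot: [[-0.117, 0.993, -0.0], [0.993, 0.117, 0.0], [0.0, -0.0, -1.0]]
wrist_force: [0.0, 0.6, -2.1]
finger_gap: 0.201
grasp_force: 60.0
```

Call:
servo_tool(xyz=[[-0.14,-0.05,-0.17],[-0.29,-0.1,-0.33],[-0.43,-0.15,-0.5],[-0.58,-0.2,-0.67]], dr=[[0,0.04,0.01],[-0.005,0.08,0.02],[-0.01,0.13,0.03],[-0.01,0.168,0.041]], jaw=[1,1,1,1])

```text
t: 23.1
position: [0.4356, -0.1805, 0.4013]
tool_rot: [[-0.084, 0.996, -0.006], [0.988, 0.084, 0.132], [0.132, 0.005, -0.991]]
wrist_force: [0.3, -0.1, -1.4]
finger_gap: 0.2
grasp_force: 60.0
```

Call:
servo_tool(xyz=[[-0.18,-0.02,-0.02],[-0.36,-0.05,-0.05],[-0.54,-0.07,-0.07],[-0.72,-0.095,-0.096]], dr=[[0,0.04,0.01],[-0.005,0.08,0.02],[-0.01,0.13,0.03],[-0.01,0.168,0.041]], jaw=[1,1,1,1])

```text
t: 23.6
position: [0.4308, -0.2906, 0.4001]
tool_rot: [[-0.051, 0.999, -0.008], [0.964, 0.051, 0.262], [0.262, 0.006, -0.965]]
wrist_force: [0.8, 0.9, -0.6]
finger_gap: 0.201
grasp_force: 60.0
```

Call:
servo_tool(xyz=[[-0.18,-0.02,0.02],[-0.36,-0.035,0.04],[-0.54,-0.05,0.06],[-0.71,-0.07,0.083]], dr=[[0,0.04,0.01],[-0.005,0.08,0.02],[-0.01,0.13,0.03],[-0.01,0.168,0.041]], jaw=[1,1,1,1])

```text
t: 24.1
position: [0.4258, -0.3908, 0.3596]
tool_rot: [[-0.018, 1.0, -0.005], [0.922, 0.018, 0.386], [0.386, 0.003, -0.922]]
wrist_force: [0.2, -0.6, -1.1]
finger_gap: 0.201
grasp_force: 60.0
```

Call:
servo_tool(xyz=[[-0.17,-0.01,0.15],[-0.34,-0.02,0.3],[-0.5,-0.03,0.44],[-0.674,-0.04,0.592],[-0.674,-0.04,0.592]], dr=[[0,0.04,0.01],[-0.005,0.08,0.02],[-0.01,0.13,0.03],[-0.01,0.168,0.041],[-0.01,0.168,0.041]], jaw=[1,1,1,1,1])

```text
t: 24.72
position: [0.4196, -0.4489, 0.2356]
tool_rot: [[0.018, 1.0, -0.001], [0.862, -0.015, 0.507], [0.507, -0.01, -0.862]]
wrist_force: [-0.3, 0.4, -0.8]
finger_gap: 0.203
grasp_force: 60.0
```

Call:
servo_tool(xyz=[[0,0,0.25],[0,0,0.5],[0,-0.01,0.75],[0,-0.01,0.97],[0,-0.01,0.97],[0,-0.01,0.97]], dr=[[0,0,0],[0,0,0],[0,0,0],[0,0,0],[0,0,0],[0,0,0]], jaw=[1,1,1,1,1,1])

```text
t: 25.48
position: [0.4207, -0.3764, 0.1157]
tool_rot: [[0.013, 1.0, 0.005], [0.865, -0.013, 0.502], [0.502, -0.002, -0.865]]
wrist_force: [0.3, -0.7, -1.6]
finger_gap: 0.202
grasp_force: 60.0
```

```bash
cat > cmp.py <<'E'
from fit import *
A=np.array([[.013,1,.002],[.863,-.012,.504],[.504,-.004,-.864]]);A=Ro.from_matrix(A).as_matrix()
plan([((.4195,-.3758,.1136),A)])
s=viewer.read_camera("scene");t=viewer.read_camera("top")
old=cv2.imread("pics/a2.png");new=np.hstack([cv2.resize(s[70:230,210:370],(400,400),interpolation=2),cv2.resize(t[130:290,350:510],(400,400),interpolation=2)])
cv2.imwrite("pics/b8.png",new)
for n,(u,v) in {"s elbow":(325,128),"s ball":(295,143),"s rod":(255,130),"t elbow":(495,318),"t ball":(494,275),"fixed s":(210,200),"s finger":(235,130),"t gripper":(700,320)}.items():
    h=14;T=old[v-h:v+h,u-h:u+h];W=new[v-h-30:v+h+30,max(u-h-30,0):min(u+h+30,800)]
    r=cv2.matchTemplate(W,T,cv2.TM_CCOEFF_NORMED);_,m,_,l=cv2.minMaxLoc(r);print(n,"shift crop px",l[0]-(u-h-max(u-h-30,0)),l[1]-30,round(m,3))
E
python3 cmp.py
```

```text
xyz [-0.003, -0.008, 0.014] dr [0.003, 0.004, -0.0] -> [ 0.42  -0.376  0.114]
s elbow shift crop px 0 -1 0.989
s ball shift crop px -1 -1 0.989
s rod shift crop px -1 -1 0.985
t elbow shift crop px 1 -1 0.976
t ball shift crop px 1 0 0.982
fixed s shift crop px 0 0 0.996
s finger shift crop px 0 0 0.993
t gripper shift crop px 1 0 0.969
```

No slip in the grip. Moving sideways over the cradles, then down.

Call:
servo_tool(xyz=[[0,0.12,0.01],[0,0.25,0.01],[0,0.4,0.01],[0,0.55,0.01],[0,0.67,0.01],[0,0.75,0.01],[0,0.75,0.01]], dr=[[0.003,0.004,0],[0.003,0.004,0],[0.003,0.004,0],[0.003,0.004,0],[0.003,0.004,0],[0.003,0.004,0],[0.003,0.004,0]], jaw=[1,1,1,1,1,1,1])

```text
t: 26.45
position: [0.5329, -0.3753, 0.1116]
tool_rot: [[0.013, 1.0, -0.0], [0.862, -0.011, 0.507], [0.507, -0.007, -0.862]]
wrist_force: [-0.0, -0.1, -2.1]
finger_gap: 0.198
grasp_force: 60.0
```

```bash
python3 - <<'E'
from fit import *
A=np.array([[.011,1,.002],[.864,-.011,.504],[.504,-.003,-.864]]);A=Ro.from_matrix(A).as_matrix()
plan([((.5327,-.3781,.1138),A),((.5332,-.359,.0826),A)])
E
```

```text
xyz [-0.009, -0.002, -0.022] dr [-0.003, -0.005, -0.003] -> [ 0.533 -0.378  0.114]
xyz [0.005, 0.003, 0.244] dr [0.0, 0.0, 0.0] -> [ 0.533 -0.359  0.083]
```

Call:
servo_tool(xyz=[[-0.006,0,0.04],[-0.006,0,0.08],[-0.006,0,0.12],[-0.006,0,0.16],[-0.006,0,0.19],[-0.006,0,0.215],[-0.006,0,0.22],[-0.006,0,0.22]], dr=[[-0.003,-0.005,-0.003],[-0.003,-0.005,-0.003],[-0.003,-0.005,-0.003],[-0.003,-0.005,-0.003],[-0.003,-0.005,-0.003],[-0.003,-0.005,-0.003],[-0.003,-0.005,-0.003],[-0.003,-0.005,-0.003]], jaw=[1,1,1,1,1,1,1,1])

```text
t: 27.45
position: [0.5324, -0.3696, 0.0985]
tool_rot: [[0.011, 1.0, 0.017], [0.869, -0.017, 0.494], [0.495, 0.009, -0.869]]
wrist_force: [-10.4, -12.3, 55.8]
finger_gap: 0.199
grasp_force: 60.0
```

```bash
python3 - <<'E'
from fit import *
from rig import ctrl
print(ctrl.read_state()['wrist_force'])
A=np.array([[.011,1,.002],[.864,-.011,.504],[.504,-.003,-.864]]);A=Ro.from_matrix(A).as_matrix()
plan([((.5332,-.359,.0826),A)])
E
```

```text
[-10.38503777 -12.32469873  55.82185431]
xyz [0.009, 0.003, 0.127] dr [0.018, 0.013, 0.001] -> [ 0.533 -0.359  0.083]
```

Contact at 56 N while still 19 mm high, so I'll back off at once and recheck the pole in the grip at the reference pose.

Call:
servo_tool(xyz=[[0,0,-0.1],[0.006,0,-0.18],[0.006,0,-0.25],[0.006,0,-0.25]], dr=[[0,0,0],[0,0,0],[0,0,0],[0,0,0]], jaw=[1,1,1,1])

```text
t: 27.95
position: [0.5317, -0.3782, 0.1153]
tool_rot: [[0.013, 1.0, 0.002], [0.864, -0.012, 0.504], [0.504, -0.004, -0.864]]
wrist_force: [-0.6, 0.0, -1.6]
finger_gap: 0.195
grasp_force: 60.0
```

Call:
servo_tool(xyz=[[0,-0.12,0],[0,-0.25,0],[0,-0.4,0],[0,-0.55,0],[0,-0.67,0],[0,-0.75,0],[0,-0.75,0]], dr=[[0,0,0],[0,0,0],[0,0,0],[0,0,0],[0,0,0],[0,0,0],[0,0,0]], jaw=[1,1,1,1,1,1,1])

```text
t: 28.82
position: [0.4187, -0.3768, 0.1163]
tool_rot: [[0.013, 1.0, 0.003], [0.864, -0.013, 0.504], [0.504, -0.004, -0.864]]
wrist_force: [0.3, 0.8, -1.8]
finger_gap: 0.199
grasp_force: 60.0
```

```bash
python3 cmp.py
```

```text
xyz [-0.003, 0.005, 0.019] dr [0.001, 0.001, -0.001] -> [ 0.42  -0.376  0.114]
s elbow shift crop px 6 23 0.975
s ball shift crop px 8 22 0.908
s rod shift crop px 3 4 0.859
t elbow shift crop px -15 2 0.976
t ball shift crop px -15 2 0.769
fixed s shift crop px 0 0 0.985
s finger shift crop px 0 0 0.992
t gripper shift crop px 2 1 0.979
```

```bash
python3 - <<'E'
from fit import *
from rig import ctrl
s=ctrl.read_state();p,R=s['position'],s['tool_rot']
S=lambda u,v:(210+u/2.5,70+v/2.5);T=lambda u,v:(350+(u-400)/2.5,130+v/2.5)
p0=np.array([.4195,-.3758,.1136]);A=Ro.from_matrix([[.013,1,.002],[.863,-.012,.504],[.504,-.004,-.864]]).as_matrix()
for n,a,b,da,db in [("elbow",(325,128),(495,318),(6,23),(-15,2)),("ball",(295,143),(494,275),(8,22),(-15,2))]:
    X0,f0=tri(S(*a),T(*b)); X1,f1=tri(S(a[0]+da[0],a[1]+da[1]),T(b[0]+db[0],b[1]+db[1]))
    for q,x,r,f in((p0,X0,A,f0),(p,X1,R,f1)): print(n,(1e3*r.T@(x-q)).round(1),f.round(1))
E
```

```text
elbow [229.7  -5.  -18.8] [-0.3 -0.1 -0.2  0.2]
elbow [227.   -5.6  11.4] [-0.2 -0.  -0.1  0.2]
ball [229.3  38.5 -17. ] [-0.7 -0.1 -0.4  0.5]
ball [228.8  37.7  11.6] [-1.  -0.2 -0.6  0.7]
```

The tail caught the end stop (path ~1 mm too far back), and the pole pitched nose-down 7.5° in the grip with no axial slip. I'll compensate by tilting the tool 7.5° more and coming down 4 mm further forward.

```bash
cat > seat.py <<'E'
from fit import *
A=Ro.from_matrix([[.011,1,.002],[.864,-.011,.504],[.504,-.003,-.864]]).as_matrix()
N=A@Ro.from_euler('y',.131).as_matrix()
G0=np.array([.5332,-.359,.0826])-G*A[:,2]
def tgt(f,h,x=None):
    g=G0+f*A[:,0]-h*A[:,2]
    if x is not None: g[0]=x
    return (g+G*N[:,2],N)
E
python3 - <<'E'
from seat import *
plan([tgt(.004,.040,.419),tgt(.004,.040),tgt(.004,.02),tgt(.004,.002)])
E
```

```text
xyz [0.03, -0.008, -0.015] dr [0.001, 0.167, 0.0] -> [ 0.419 -0.374  0.121]
xyz [0.008, 0.761, 0.003] dr [0.0, 0.0, 0.0] -> [ 0.533 -0.374  0.121]
xyz [-0.017, -0.0, 0.132] dr [0.0, 0.0, 0.0] -> [ 0.533 -0.364  0.103]
xyz [-0.016, 0.0, 0.119] dr [0.0, 0.0, 0.0] -> [ 0.533 -0.355  0.088]
```

Call:
servo_tool(xyz=[[0.015,0,-0.01],[0.03,-0.008,-0.015],[0.03,-0.008,-0.015],[0.03,-0.008,-0.015]], dr=[[0,0.08,0],[0.001,0.167,0],[0.001,0.167,0],[0.001,0.167,0]], jaw=[1,1,1,1])

```text
t: 29.42
position: [0.419, -0.3735, 0.1204]
tool_rot: [[0.01, 1.0, 0.003], [0.791, -0.01, 0.612], [0.612, -0.004, -0.791]]
wrist_force: [0.3, 0.5, -1.0]
finger_gap: 0.199
grasp_force: 60.0
```

```bash
python3 - <<'E'
from seat import *
from rig import ctrl
print(ctrl.read_state()['position'],ctrl.read_state()['joint_pos'].round(2))
plan([tgt(.004,.040,.419),tgt(.004,.040)])
p0=np.array([.4195,-.3758,.1136])
s=viewer.read_camera("scene");t=viewer.read_camera("top")
old=cv2.imread("pics/a2.png");new=np.hstack([cv2.resize(s[70:230,210:370],(400,400),interpolation=2),cv2.resize(t[130:290,350:510],(400,400),interpolation=2)])
for n,(u,v) in {"s elbow":(325,128),"s ball":(295,143),"t elbow":(495,318),"t ball":(494,275)}.items():
    h=14;T=old[v-h:v+h,u-h:u+h];W=new[v-h-30:v+h+30,u-h-30:u+h+30]
    r=cv2.matchTemplate(W,T,cv2.TM_CCOEFF_NORMED);_,m,_,l=cv2.minMaxLoc(r);print(n,l[0]-30,l[1]-30,round(m,3))
    if n[0]=="s": S_=(210+(u+l[0]-30)/2.5,70+(v+l[1]-30)/2.5); keep=globals().setdefault("K",{});keep[n[2:]]=S_
    else: X,f=tri(K[n[2:]],(350+(u+l[0]-30-400)/2.5,130+(v+l[1]-30)/2.5));print("pole frame from G0 (mm)",(1e3*A.T@(X-G0)).round(1))
E
```

```text
[ 0.41895567 -0.37349533  0.12037118] [ 0.7   0.69  0.27  1.61 -0.54  1.47  1.17]
xyz [-0.0, 0.001, -0.002] dr [-0.001, 0.001, 0.0] -> [ 0.419 -0.374  0.121]
xyz [0.008, 0.761, 0.003] dr [0.0, 0.0, 0.0] -> [ 0.533 -0.374  0.121]
s elbow 1 -4 0.984
s ball 1 -4 0.989
t elbow 0 1 0.988
pole frame from G0 (mm) [ 232.6 -119.4  -39.9]
t ball 0 0 0.989
pole frame from G0 (mm) [232.6 -75.4 -38.3]
```

The pole is back on the 30° line at 40 mm height. Going sideways, then down in checked steps.

Call:
servo_tool(xyz=[[0,0.12,0],[0,0.25,0],[0,0.4,0],[0,0.55,0],[0,0.67,0],[0.008,0.76,0.003],[0.008,0.76,0.003]], dr=[[0,0,0],[0,0,0],[0,0,0],[0,0,0],[0,0,0],[0,0,0],[0,0,0]], jaw=[1,1,1,1,1,1,1])

```text
t: 30.4
position: [0.5335, -0.3731, 0.1201]
tool_rot: [[0.01, 1.0, 0.003], [0.79, -0.009, 0.613], [0.613, -0.004, -0.79]]
wrist_force: [-0.4, 0.2, -1.6]
finger_gap: 0.196
grasp_force: 60.0
```

Call:
servo_tool(xyz=[[-0.004,0,0.03],[-0.008,0,0.06],[-0.012,0,0.09],[-0.015,0,0.11],[-0.015,0,0.11]], dr=[[0,0,0],[0,0,0],[0,0,0],[0,0,0],[0,0,0]], jaw=[1,1,1,1,1])

```text
t: 31.02
position: [0.5323, -0.3653, 0.1057]
tool_rot: [[0.012, 1.0, 0.003], [0.79, -0.011, 0.613], [0.613, -0.005, -0.79]]
wrist_force: [0.3, -1.1, -1.9]
finger_gap: 0.199
grasp_force: 60.0
```

```bash
python3 - <<'E'
from seat import *
plan([tgt(.004,.015)]);plan([tgt(.004,.002)])
E
```

```text
xyz [-0.005, 0.006, 0.053] dr [-0.001, -0.0, -0.001] -> [ 0.533 -0.361  0.099]
xyz [-0.017, 0.006, 0.139] dr [-0.001, -0.0, -0.001] -> [ 0.533 -0.355  0.088]
```

Call:
servo_tool(xyz=[[-0.002,0.006,0.025],[-0.005,0.006,0.053],[-0.005,0.006,0.053]], dr=[[0,0,0],[0,0,0],[0,0,0]], jaw=[1,1,1])

```text
t: 31.4
position: [0.5332, -0.3608, 0.0988]
tool_rot: [[0.011, 1.0, 0.003], [0.79, -0.011, 0.613], [0.613, -0.005, -0.79]]
wrist_force: [-0.1, 0.6, -1.2]
finger_gap: 0.2
grasp_force: 60.0
```

Call:
servo_tool(xyz=[[-0.003,0,0.02],[-0.005,0,0.035],[-0.005,0,0.035]], dr=[[0,0,0],[0,0,0],[0,0,0]], jaw=[1,1,1])

```text
t: 31.78
position: [0.5334, -0.3585, 0.0944]
tool_rot: [[0.011, 1.0, 0.003], [0.79, -0.011, 0.612], [0.612, -0.004, -0.791]]
wrist_force: [0.7, 0.2, -2.0]
finger_gap: 0.2
grasp_force: 60.0
```

No contact at ~10 mm, below the cheek tops. Continuing.

Call:
servo_tool(xyz=[[-0.003,0,0.02],[-0.005,0,0.035],[-0.005,0,0.035]], dr=[[0,0,0],[0,0,0],[0,0,0]], jaw=[1,1,1])

```text
t: 32.15
position: [0.5334, -0.3559, 0.0898]
tool_rot: [[0.011, 1.0, 0.003], [0.79, -0.011, 0.612], [0.612, -0.004, -0.791]]
wrist_force: [1.4, 0.6, -2.7]
finger_gap: 0.201
grasp_force: 60.0
```

Call:
servo_tool(xyz=[[-0.001,0,0.01],[-0.002,0,0.018],[-0.002,0,0.018]], dr=[[0,0,0],[0,0,0],[0,0,0]], jaw=[1,1,1])

```text
t: 32.52
position: [0.5334, -0.3546, 0.0876]
tool_rot: [[0.011, 1.0, 0.004], [0.791, -0.011, 0.612], [0.612, -0.004, -0.791]]
wrist_force: [0.2, -1.2, -1.8]
finger_gap: 0.199
grasp_force: 60.0
```

```bash
python3 - <<'E'
from seat import *
plan([tgt(.004,.0)]);plan([tgt(.0,.0)])
E
```

```text
xyz [-0.001, -0.001, 0.013] dr [-0.0, 0.0, -0.001] -> [ 0.533 -0.354  0.086]
xyz [-0.027, -0.001, 0.009] dr [-0.0, 0.0, -0.001] -> [ 0.533 -0.357  0.084]
```

Call:
servo_tool(xyz=[[-0.007,0,0.006],[-0.014,0,0.012],[-0.014,0,0.012],[-0.014,0,0.012]], dr=[[0,0,0],[0,0,0],[0,0,0],[0,0,0]], jaw=[1,1,1,1], grip_force=4)

```text
t: 33.02
position: [0.5333, -0.3552, 0.0848]
tool_rot: [[0.011, 1.0, 0.003], [0.791, -0.011, 0.612], [0.612, -0.004, -0.791]]
wrist_force: [1.1, 0.4, -0.9]
finger_gap: 0.204
grasp_force: 4.0
```

Call:
servo_tool(xyz=[[0,0,0],[0,0,0],[0,0,0],[0,0,0],[0,0,0],[0,0,0],[0,0,0],[0,0,0]], dr=[[0,0,0],[0,0,0],[0,0,0],[0,0,0],[0,0,0],[0,0,0],[0,0,0],[0,0,0]], jaw=[0.78,0.75,0.7,0.5,0.2,0,0,0])

```text
t: 34.02
position: [0.5333, -0.3552, 0.0849]
tool_rot: [[0.011, 1.0, 0.003], [0.791, -0.011, 0.612], [0.612, -0.004, -0.791]]
wrist_force: [-0.7, -0.4, 0.3]
finger_gap: 0.786
grasp_force: 0.0
```

Call:
servo_tool(xyz=[[0,0,0],[0,0,0],[0,0,0],[0,0,-0.15],[0,0,-0.35],[0,0,-0.6],[0,0,-0.9],[0,0,-1],[0,0,-1]], dr=[[0,0,0],[0,0,0],[0,0,0],[0,0,0],[0,0,0],[0,0,0],[0,0,0],[0,0,0],[0,0,0]], jaw=[0,0,0,0,0,0,0,0,0])

```text
t: 35.15
position: [0.5327, -0.4473, 0.2034]
tool_rot: [[0.012, 1.0, 0.004], [0.791, -0.012, 0.612], [0.612, -0.004, -0.791]]
wrist_force: [-0.4, 1.0, -0.4]
finger_gap: 1.001
grasp_force: 0.0
```

```bash
python3 - <<'E'
from fit import *
S=viewer.read_camera("scene");T=viewer.read_camera("top")
o={"s":cv2.imread("pics/scene0.png"),"t":cv2.imread("pics/top0.png")};n={"s":S,"t":T};cv2.imwrite("pics/e_s.png",S)
for k,(u,v) in {"s elbow":(310,149),"s ball":(297,153),"s handle":(280,147),"t elbow":(379,214),"t ball":(379,198),"t tail":(460,221),
 "s kettle":(245,243),"s teapot":(288,300),"s cupa":(340,240),"s cupb":(332,200),"s dish":(297,230),"s slide":(382,212),"s tin":(361,176)}.items():
    h=7 if k[2:] in("elbow","ball","handle","tail") else 14
    A=cv2.resize(o[k[0]][v-h:v+h,u-h:u+h],None,fx=4,fy=4,interpolation=2);W=cv2.resize(n[k[0]][v-h-9:v+h+9,u-h-9:u+h+9],None,fx=4,fy=4,interpolation=2)
    _,m,_,l=cv2.minMaxLoc(cv2.matchTemplate(W,A,cv2.TM_CCOEFF_NORMED));print(k,l[0]/4-9,l[1]/4-9,round(m,3))
E
python3 chk.py|tail -9
```

```text
s elbow 1.25 -0.5 0.978
s ball 0.5 -0.25 0.961
s handle 0.25 -0.5 0.964
t elbow -0.25 1.0 0.975
t ball -0.25 1.0 0.976
t tail 0.0 1.25 0.882
s kettle 0.0 0.0 0.999
s teapot 0.0 0.0 0.998
s cupa 0.0 0.0 0.992
s cupb 0.0 0.0 0.996
s dish 0.0 0.0 0.998
s slide -7.75 2.0 0.762
s tin 0.0 0.0 0.998
-0.05 163.0 159.0
-0.0 155.0 182.0
0.05 129.0 203.0
0.1 91.0 208.0
0.15 70.0 208.0
0.2 66.0 209.0
0.25 66.0 209.0
0.3 68.0 209.0
0.35 69.0 208.0
```

```bash
python3 - <<'E'
from fit import *
S=viewer.read_camera("scene");T=viewer.read_camera("top")
a,b=cv2.imread("pics/scene0.png"),cv2.imread("pics/top0.png")
for n,o,i,(u,v),h in [("t slide",b,T,(315,267),26),("s slide big",a,S,(382,212),32),("t tin",b,T,(361,276),16)]:
    g=lambda x:cv2.Canny(x,60,150)
    A=o[v-h:v+h,u-h:u+h];W=i[v-h-15:v+h+15,u-h-15:u+h+15]
    for f in(lambda x:x,g):
        _,m,_,l=cv2.minMaxLoc(cv2.matchTemplate(f(W),f(A),cv2.TM_CCOEFF_NORMED));print(n,l[0]-15,l[1]-15,round(m,3))
from rig import ctrl;print(ctrl.read_state()['t'])
E
```

```text
t slide 0 0 0.989
t slide 0 0 0.852
s slide big 0 0 0.913
s slide big 0 0 0.663
t tin 0 0 0.999
t tin 0 0 0.986
35.45
```

The slide box hasn't moved; the mismatch was only the arm's shadow. The pole is seated and still, the flap is shut and the gripper is clear, so I'm handing in.

```bash
python3 -c "
from rig import ctrl
print(ctrl.finish_job())"
```

```text
the job is handed in; nothing more can be done
None
```

The flap is shut, the pole is back in its cradles within about 3 mm by the camera check and let go, and the bystanders haven't moved; on the first try at laying it back the pole's tail caught the end stop (about 56 N at the wrist, under the limits), the second try seated it, and I handed the job in at about 35 s without getting a verdict back.

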